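# Vent and open the leak-test chamber

### The arm

A 6-joint arm with a two-finger parallel gripper is mounted at the origin on a cart in front of the work surface, level with it; the furniture and walls round the work are solid. World frame = base frame: x ahead of the robot, y to its left, z up, the work surface at z = 0. Lengths are in mm, angles in rad, forces in N, time in s.
With the tool pointing down it reaches from about 275 to 1000 mm from the base axis. Payload 8.4 kg.
Tool frame: the origin (TCP) lies on the centre line of the jaws, within the pads' length; the fingertips stand r.tip_reach ahead of it and the grasp point (between the pads) lies 11 mm behind it (r.tip_reach is the distance from the TCP to the fingertips, in mm); z points along the fingers, y is the line along which they close (so a half turn about z gives the same grasp; the last joint's range is limited). The gripper opens to 85 mm and grips with 20 to 120 N. Pads are 22 mm wide; open, the fingers measure 114 mm over their backs; the gripper's body (76 mm by 85 mm) begins 54 mm behind the grasp point. The pads swing forward as they close: fully open they stand 13 mm farther back than shut.
Start: joints at [-1.286, 0.353, 1.633, -0, 1.155, -0.002], TCP at [176.801, -599.474, 239.281] pointing down, gripper open.
Joint ranges: [-2.63, 2.63], [-0.92, 2.1], [0.06, 2.66], [-1.3, 4.44], [0, 2.69], [-3.02, 3.02]. Speed limits (rad/s): [2.22, 2.22, 2.79, 3.14, 3.14, 3.14].

### API

Orientations are given as [roll, pitch, yaw] about the fixed x, y, z axes, in that order (R = Rz(yaw) Ry(pitch) Rx(roll)).
In Python, from rig import r gives the robot as it stands.
- The arm moves only by the tool carry_out, never from a script. Its argument "targets" is a list of rows, each an object with "dp": the shift along the tool's x, y, z in mm, a list of three; "yaw": the turn about the tool's z in degrees. A call has 1 to 12 rows; each row is the pose to reach, as a shift and turn from the pose commanded when the call began, along the tool's axes at that moment; what a row does not reach only later rows make up. A row lasts 1/8 s, in which the tool goes at most 62.5 mm and 10.7 degrees, less where a joint would pass 70% of its speed; a pose out of reach is approached as far as the arm can. A call with a gripper value outside its range is refused whole. "fingers" is the opening, from -1 (shut) to 1 (fully open), so that 0 is half open, set as the call begins (left out, the last holds). The fingers move at their own pace and stop on an object; "grip_force" is the grip in N (left out, the last holds). Time passes only in rows, so rows that repeat a pose let the fingers close. It gives the time, the measured TCP pose, the force, the opening and the grip force at its end, in the units of the state.
- r.sense(): the state, without advancing time (a new reading comes with each control period).
- r.grab_frame(name): name is "side" or "top" or "wrist"; returns the picture (480x640x3 uint8, red, green, blue); there is no depth.
- r.get_calibration(name): a dict with "fx", "fy", "cx", "cy" (pixels), "rvec" (rotation vector, rad) and "tvec" (3), from world to camera coordinates, as OpenCV has them. Camera axes: x right, y down, z forward; pixel columns grow to the right and rows downward; lengths in mm; the calibration is good to about 2 mm. A picture is of the moment at which its call begins: read the wrist's pose just before it. get_calibration takes no time and is no camera call; for the wrist camera it gives the pose at the moment of the call.
- r.sign_off(): hands the job in; it is judged then, once.
The state is a dict: "clock": time; "qpos": joint angles; "qvel": joint speeds; "joint_efforts": joint torques, N m; "eef_pos": TCP position; "tcp_rot": TCP orientation; "contact_force": force on the tool from outside, world axes, zero at the start; "wrist_torque": the same for the moment, N m; "opening": opening from 0.0 (shut) to 1.0 (fully open); "grasp_force": force on a finger pad.
Only numpy, scipy, OpenCV 4.12 (cv2) and the standard library are available. Lean on these libraries where they do the work, as an engineer would, in place of code of your own. Each camera call takes 0.05 s, during which the arm holds its last target. There are 200 camera calls.

### The job

The small leak-test chamber on the bench is locked and still under pressure. Pull its sprung square knob straight up, turn it anticlockwise to the next notch, the vent, and let it snap fully home there; then take it again and bring it on in the same way to the last notch, which frees the lid. Then lift the lid by its round black knob, all the way back until it rests on its stop, without letting it slam, and leave the small things round the chamber as they stand.

Things in the scene. Friction and masses are not known exactly. Their poses are not given: they have to be found in the camera images.
- chamber: Bench leak-test chamber, fixed; origin at the centre of its underside on the bench, x from its knob end (front, nearer the robot) to its hinge end, y to its left, z up. Steel base plate 230 x 150 x 10 mm. In front an aluminium head 62 x 66 mm with a dark cap plate whose top is at z 82; behind it the hollow block 120 mm wide with the hinged lid, lid top at z 70. A lid stop stands at its rear end, up to z 101.
- knob_grip (a point): Centre of the black square grip of the knob, 34 x 34 mm and 24 mm high, at (-72, 0, 110) mm in the chamber's frame when home. Its x and y axes are square to the flats, so it can be taken across either pair; at joint knob_turn = 0 they stand 0.70 rad clockwise of the chamber's. Under the grip are a round neck and, 82 to 92 mm above the bench, the notched crown (62 mm across).
- knob_turn (a joint): Turn of the knob about the vertical, rad, anticlockwise from above positive. Locked notch at 0. The vent notch is cut in an adjustable ring and lies anywhere from 0.94 to 1.50 as that was set: feel for it. Last (open) notch at 2.44, with an end stop just past it at 2.50. Each notch leaves about 0.05 of play either way. On the same shaft a steel quadrant reaches over the lid's front edge until about 1.7.
- knob_lift (a joint): How far the knob is pulled up, m: 0 when home in a notch, 0.0135 at most. A spring pushes it down with 8.5 N at home and 12 N fully up. A follower pin under it must clear lands between the notches: it turns freely from 0.0095 up; let go over a land it rides at about 0.0085, can be turned on so, and drops home by itself over the next notch.
- lid (a joint): Opening of the lid, rad: 0 shut, 1.78 resting on the rear stop (leaning 12 degrees past the upright, where its weight holds it). It turns about an axis along the chamber's y; left short of the upright it falls shut. Lid 126 x 120 x 10 mm, 0.45 kg.
- lid_knob (a point): Centre of the lid's black lift knob, a round knob of 21 mm diameter with a 25 mm rim on top, 24 mm high on a 14 mm neck; at (-4, 0, 93.5) mm in the chamber's frame when the lid is shut, 28.5 mm above the hinge axis' height and 96 mm in front of it. It turns with the lid.
- lid_hinge (a point): Point on the lid's hinge axis, in the middle of its width, at (92, 0, 65) mm in the chamber's frame.
- parts_cup: White plastic parts cup, 56 mm across, 28 mm high, loose, left of the chamber; origin under its centre. Bystander.
- oil_bottle: Small brown dropper bottle, 33 mm across, 102 mm high, loose, left of the chamber's rear end; origin under its centre. Bystander.
- next_valve: Grey steel valve body, 30 mm across, 46 mm high, standing loose right of the chamber; origin under its centre. Bystander.
- loupe: Black eye loupe, 39 mm across, 34 mm high, loose, right of the chamber's rear part; origin under its centre. Bystander.
- tweezers: Steel tweezers, 131 x 14 x 9 mm, lying loose right of the chamber's front end; origin under their centre. Bystander.

How it is judged:
By the outcome, as a careful person would: the job done as asked, in the order asked, and still so for the second after the job is handed in, with the robot touching nothing.
It also fails if it takes over 59 s, if anything falls off the work surface, if the arm or the gripper's body presses on something with over 40 N, if the wrist force passes 120 N, or if a joint passes its speed limit or range.

## Working session

There is one attempt and no reset: what is moved stays moved. The work goes in short steps, Python scripts to look and compute and a tool call to move; the robot and the scene stay as the last step left them, time stands still between calls to the robot, and variables do not carry over. Pictures are saved under pics/ and viewed, at most 10 in all, crops included, and the job is handed in when it is done.

Besides the shell and the picture viewer there is one more tool, called after "Call:" as a command line: name --argument value ..., lists and objects as JSON in quotes. carry_out: Moves the arm, as the interface text tells. Its arguments: {"type":"object","properties":{"targets":{"type":"array","items":{"type":"object","properties":{"dp":{"type":"array","items":{"type":"number"}},"yaw":{"type":"number"}}}},"fingers":{"type":"number"},"grip_force":{"type":"number"}},"required":["targets"]}

```bash
ls; mkdir -p pics
python3 - <<'E'
from rig import r
import cv2
print(r.tip_reach, r.sense())
for n in ("side","top"):
    cv2.imwrite(f"pics/{n}0.png", r.grab_frame(n)[:,:,::-1]); print(n, r.get_calibration(n))
E
```

```text
pics
8.0 {'clock': 0.0, 'qpos': array([-1.28643147e+00,  3.53639649e-01,  1.63414764e+00, -1.25788777e-05,
        1.15522380e+00, -2.40543881e-03]), 'qvel': array([ 1.30504240e-03,  1.10655311e-05,  1.21199265e-03,  1.22551150e-04,
       -2.20101359e-03,  1.60480612e-03]), 'joint_efforts': array([-2.22220493e-03, -6.05258489e+01, -3.42068696e+01, -3.19192368e-04,
        9.41037841e-03, -7.14289907e-07]), 'eef_pos': array([ 176.64317237, -599.01733295,  238.56121443]), 'tcp_rot': array([-3.14017419e+00,  8.08901511e-06,  2.86775392e-01]), 'contact_force': array([0.62141846, 1.41283645, 0.3532081 ]), 'wrist_torque': array([-0.00663247, -0.03333561,  0.03365044]), 'grasp_force': 0.0, 'opening': 1.002627510663898}
side {'fx': 575.0093992100965, 'fy': 575.0093992100965, 'cx': 314.2590514063202, 'cy': 232.7807509218429, 'rvec': array([ 2.07697969, -0.14555304,  0.07511097]), 'tvec': array([-540.44782901,  125.1705425 , 1102.66116412])}
top {'fx': 437.2401615514261, 'fy': 437.2401615514261, 'cx': 318.54225882156356, 'cy': 238.8213737554541, 'rvec': array([ 2.12595786, -2.09767153,  0.19456871]), 'tvec': array([-27.84840755, 542.65016552, 876.54960847])}
```

View pics/top0.png

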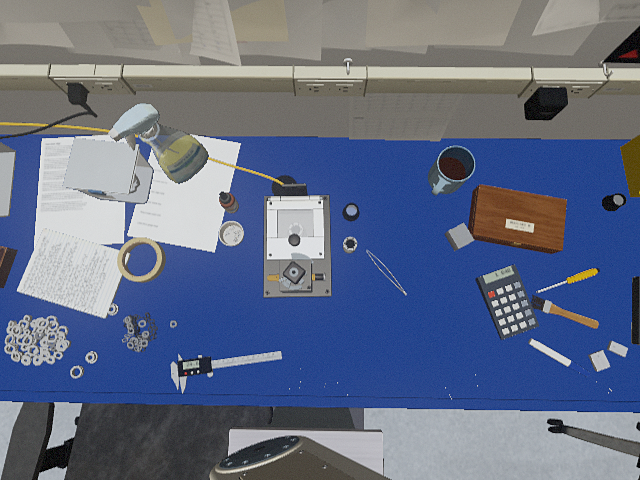

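View pics/side0.png

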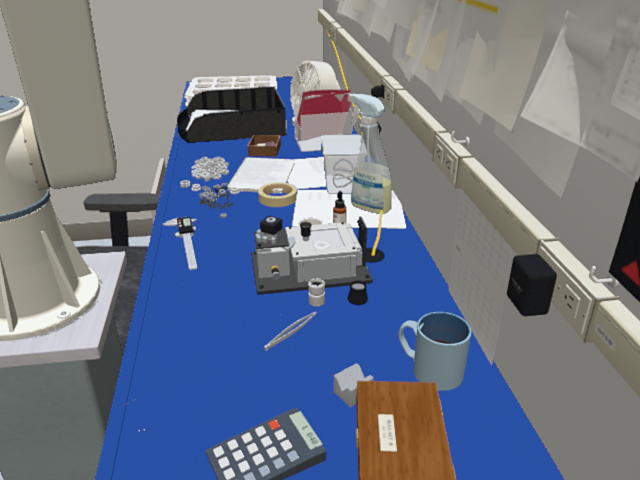

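The top view shows the chamber base at about columns 264–330 and rows 196–296, with the square knob near (293,270) and the lid knob near (294,240). The side view agrees with this. I'll zoom in on the top view next.

```bash
cat > h.py <<'E'
import numpy as np, cv2
from scipy.spatial.transform import Rotation as R
def ray(c,uv):
    M=cv2.Rodrigues(c["rvec"])[0]; o=-M.T@c["tvec"]
    d=M.T@np.array([(uv[0]-c["cx"])/c["fx"],(uv[1]-c["cy"])/c["fy"],1]); return o,d
def at_z(c,uv,z):
    o,d=ray(c,uv); return (o+d*(z-o[2])/d[2])
def proj(c,p):
    return cv2.projectPoints(np.array(p,float).reshape(-1,3),c["rvec"],c["tvec"],np.array([[c["fx"],0,c["cx"]],[0,c["fy"],c["cy"]],[0,0,1.]]),None)[0].reshape(-1,2)
E
python3 - <<'E'
from rig import r
from h import *
c=r.get_calibration("top")
for n,uv,z in [("c1",(265,196),10),("c2",(330,196),10),("c3",(330,296),10),("c4",(264,296),10),("knob",(293,270),122),("lidk",(294,240),105)]: print(n,at_z(c,uv,z).round(1))
im=cv2.imread("pics/top0.png")[185:305,255:415]; cv2.imwrite("pics/crop.png",cv2.resize(im,None,fx=5,fy=5,interpolation=cv2.INTER_CUBIC))
E
```

```text
c1 [649.6 103.4  10. ]
c2 [651.2 -44.5  10. ]
c3 [425.4 -46.7  10. ]
c4 [423.4  96.8  10. ]
knob [467.   27.1 122. ]
lidk [529.7  27.9 105. ]
```

View pics/crop.png

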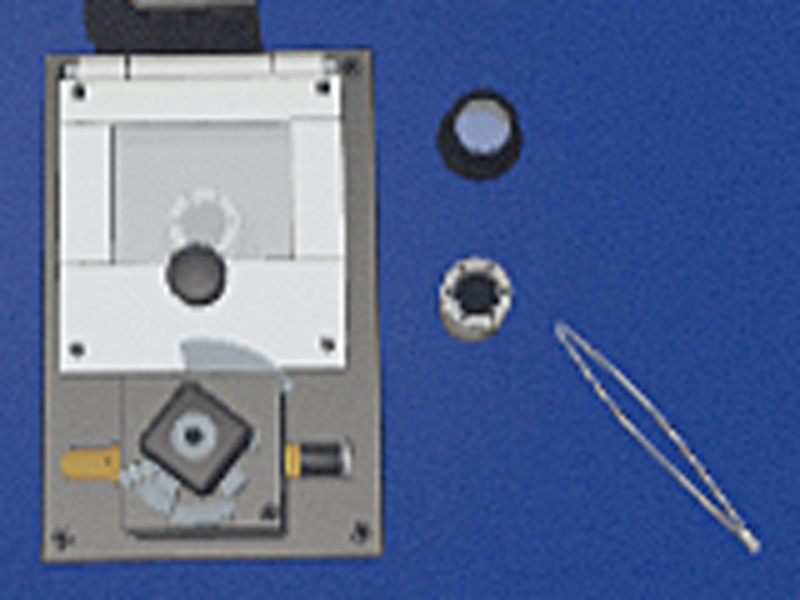

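The crop shows the base corners at (44,52), (375,50), (383,558) and (42,560). The square knob's top centre is at (195,437), with its corners on the diagonals, and the lid knob is at (196,273). I'll fit the pose from these.

Run:
```python
from rig import r
from h import *
from scipy.optimize import least_squares
c=r.get_calibration("top")
P=np.array([[115,75,10],[115,-75,10],[-115,-75,10],[-115,75,10],[-72,0,122],[-4,0,105.5]],float)
uv=np.array([(44,52),(375,50),(383,558),(42,560),(195,437),(196,273)])/5+[255,185]
def W(x): return P@R.from_euler('z',x[2]).as_matrix().T+[x[0],x[1],0]
s=least_squares(lambda x:(proj(c,W(x))-uv).ravel(),[537,27,0])
print(s.x, s.fun.reshape(-1,2).round(1))
print(W(s.x)[4:])
k=[(190,382),(253,435),(207,495),(142,438)]
q=[at_z(c,(a/5+255,b/5+185),122)[:2] for a,b in k]
for i in range(4):
    d=q[(i+1)%4]-q[i]; print(np.linalg.norm(d),np.arctan2(d[1],d[0]))
print(np.mean(q,0))
w=r.get_calibration("wrist"); M=cv2.Rodrigues(w["rvec"])[0]; o=-M.T@w["tvec"]
st=r.sense(); T=R.from_euler('xyz',st["tcp_rot"]).as_matrix()
print("cam in tool",T.T@(o-st["eef_pos"]), (T.T@M.T).round(2)); print("T",T.round(3))
```

```text
[5.36264072e+02 2.73348247e+01 2.69526880e-02] [[ 0.3  0.7]
 [ 0.   0.1]
 [ 0.3  0.4]
 [-0.6  0.9]
 [-0.2 -1. ]
 [ 0.1 -0.9]]
[[464.29022234  25.39446616 122.        ]
 [532.26552463  27.22702705 105.5       ]]
32.2674322698247 -2.2560834486627694
29.148283250142985 2.50719872299457
33.71425680276753 0.8698632322964049
28.583099992223516 -0.683883816607338
[462.21939619  23.86272263]
cam in tool [  72.56841949    0.48205198 -135.18210182] [[ 0.   -0.96 -0.29]
 [ 1.    0.   -0.  ]
 [ 0.   -0.29  0.96]]
T [[ 0.959  0.283 -0.   ]
 [ 0.283 -0.959  0.001]
 [-0.    -0.001 -1.   ]]
```

Call:
carry_out --targets '[{"dp": [25, -30, 0], "yaw": -4}, {"dp": [65, -75, 0], "yaw": -8}, {"dp": [105, -120, 5], "yaw": -12}, {"dp": [145, -165, 8], "yaw": -16}, {"dp": [185, -210, 10], "yaw": -20}, {"dp": [225, -255, 12], "yaw": -24}, {"dp": [265, -300, 15], "yaw": -28}, {"dp": [305, -345, 18], "yaw": -31}, {"dp": [345, -390, 20], "yaw": -35}, {"dp": [385, -435, 22], "yaw": -35}, {"dp": [425, -480, 24], "yaw": -35}, {"dp": [453, -516, 24], "yaw": -35}]' --fingers 0.3 --grip_force 25

```text
clock: 1.6
eef_pos: [465.9, 25.9, 215.1]
tcp_rot: [-3.141, -0.0, 0.899]
contact_force: [0.5, -0.3, 0.2]
opening: 0.653
grasp_force: 0.0
```

Call:
carry_out --targets '[{"dp": [0, 0, 0], "yaw": 0}, {"dp": [0, 0, 0], "yaw": 0}, {"dp": [0, 0, 0], "yaw": 0}]'

```text
clock: 1.98
eef_pos: [464.8, 22.6, 215.2]
tcp_rot: [-3.141, 0.0, 0.896]
contact_force: [-0.2, -0.2, -0.6]
opening: 0.651
grasp_force: 0.0
```

Run:
```python
from rig import r
from h import *
import json
s=r.sense(); c=r.get_calibration("wrist"); cv2.imwrite("pics/w1.png", r.grab_frame("wrist")[:,:,::-1])
json.dump({k:(v.tolist() if hasattr(v,'tolist') else v) for k,v in c.items()},open("w1.json","w"))
print(s["clock"],s["eef_pos"],s["tcp_rot"],s["qpos"].round(2),s["opening"],s["contact_force"])
print(proj(c,[[464,25,122],[532,27,105.5]]))
```

```text
1.975 [464.81963117  22.62687841 215.17843967] [-3.14137943e+00  4.89350352e-04  8.96414117e-01] [ 0.05  0.13  1.99 -0.    1.02  0.72] 0.6507730746994893 [-0.15205197 -0.17632096 -0.63772018]
[[315.92526827 237.99474955]
 [390.95249638 170.37765082]]
```

View pics/w1.png

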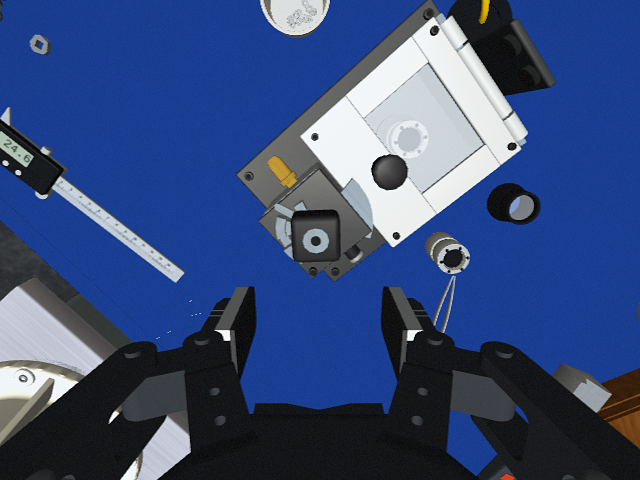

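The wrist view shows the knob centre at (316,241) and the lid knob at (390,172), both within 3 px of the fit. The grip flats sit about 4° anticlockwise of the jaws.

Run:
```python
from rig import r
from h import *
import json
s=r.sense(); c={k:np.array(v) for k,v in json.load(open("w1.json")).items()}
p=at_z(c,(316,241),122); print("knob",p, "lidk",at_z(c,(390,172),105.5))
T=R.from_euler('xyz',s["tcp_rot"]).as_matrix()
print(T.T@(np.array([p[0],p[1],104])-s["eef_pos"]))
```

```text
knob [462.69082539  23.28104815 122.        ] lidk [530.84239357  26.49883392 105.5       ]
[ -0.82473398  -2.17659922 111.26606319]
```

Call:
carry_out --targets '[{"dp": [-1, -2, 20], "yaw": -3}, {"dp": [-1, -2, 45], "yaw": -3}, {"dp": [-1, -2, 70], "yaw": -3}, {"dp": [-1, -2, 90], "yaw": -3}, {"dp": [-1, -2, 103], "yaw": -3}, {"dp": [-1, -2, 110], "yaw": -3}, {"dp": [-1, -2, 112], "yaw": -3}, {"dp": [-1, -2, 112], "yaw": -3}, {"dp": [-1, -2, 112], "yaw": -3}]'

```text
clock: 3.15
eef_pos: [463.5, 24.1, 103.7]
tcp_rot: [3.141, -0.001, 0.95]
contact_force: [-0.2, -0.6, 0.6]
opening: 0.65
grasp_force: 0.0
```

Call:
carry_out --targets '[{"dp": [0, 0, 0], "yaw": 0}, {"dp": [0, 0, 0], "yaw": 0}, {"dp": [0, 0, 0], "yaw": 0}, {"dp": [0, 0, 0], "yaw": 0}, {"dp": [0, 0, 0], "yaw": 0}]' --fingers -0.5 --grip_force 45

```text
clock: 3.78
eef_pos: [463.5, 24.0, 103.8]
tcp_rot: [3.141, -0.0, 0.95]
contact_force: [-0.9, -0.3, 6.0]
opening: 0.389
grasp_force: 46.2
```

```bash
python3 -c "
from rig import r
s=r.sense(); print(s['contact_force'],s['wrist_torque'],s['opening'],s['grasp_force'],s['eef_pos'],s['tcp_rot'])"
```

```text
[-0.93077096 -0.27439797  5.95701525] [-0.08110644  0.17709963  0.01452716] 0.3892324038301398 46.17170691490173 [463.50624951  24.03746352 103.79246953] [ 3.14087235e+00 -3.71459220e-04  9.50235384e-01]
```

Call:
carry_out --targets '[{"dp": [0, 0, -2], "yaw": 0}, {"dp": [0, 0, -4], "yaw": 0}, {"dp": [0, 0, -6], "yaw": 0}, {"dp": [0, 0, -8], "yaw": 0}, {"dp": [0, 0, -10], "yaw": 0}, {"dp": [0, 0, -12], "yaw": 0}, {"dp": [0, 0, -12], "yaw": 0}, {"dp": [0, 0, -12], "yaw": 0}]'

```text
clock: 4.78
eef_pos: [463.4, 24.0, 115.3]
tcp_rot: [3.141, -0.0, 0.95]
contact_force: [5.2, -1.4, -10.5]
opening: 0.39
grasp_force: 45.6
```

```bash
cat > st.py <<'E'
from rig import r
s=r.sense(); print(s['clock'],'F',s['contact_force'].round(1),'M',s['wrist_torque'].round(2),s['opening'].round(3),s['grasp_force'].round(1),s['eef_pos'].round(1),s['tcp_rot'][2].round(3),'q6',s['qpos'][5].round(2))
E
python3 st.py
```

```text
Traceback (most recent call last):
  File "st.py", line 2, in <module>
    s=r.sense(); print(s['clock'],'F',s['contact_force'].round(1),'M',s['wrist_torque'].round(2),s['opening'].round(3),s['grasp_force'].round(1),s['eef_pos'].round(1),s['tcp_rot'][2].round(3),'q6',s['qpos'][5].round(2))
                                                                                                 ^^^^^^^^^^^^^^^^^^
AttributeError: 'float' object has no attribute 'round'
```

Call:
carry_out --targets '[{"dp": [0, 0, 0], "yaw": -3}, {"dp": [0, 0, 0], "yaw": -8}, {"dp": [0, 0, 0], "yaw": -14}, {"dp": [0, 0, 0], "yaw": -20}, {"dp": [0, 0, 0], "yaw": -26}, {"dp": [0, 0, 0], "yaw": -32}, {"dp": [0, 0, 0], "yaw": -37}, {"dp": [0, 0, 0], "yaw": -40}, {"dp": [0, 0, 0], "yaw": -40}, {"dp": [0, 0, 0], "yaw": -40}]'

```text
clock: 6.02
eef_pos: [464.1, 23.9, 115.4]
tcp_rot: [3.14, 0.0, 1.648]
contact_force: [7.9, -2.1, -11.2]
opening: 0.388
grasp_force: 45.6
```

```bash
sed -i "s/s\['opening'\].round(3),s\['grasp_force'\].round(1)/round(s['opening'],3),round(s['grasp_force'],1)/" st.py; python3 st.py
```

```text
6.025 F [  7.9  -2.1 -11.2] M [-0.44 -1.27  0.06] 0.388 45.6 [464.1  23.9 115.4] 1.648 q6 -0.03
```

Call:
carry_out --targets '[{"dp": [0, 1, 1], "yaw": 0}, {"dp": [0, 1.5, 2], "yaw": 0}, {"dp": [0, 1.5, 3], "yaw": 0}, {"dp": [0, 1.5, 3.5], "yaw": 0}, {"dp": [0, 1.5, 3.5], "yaw": 0}]'

```text
clock: 6.65
eef_pos: [464.3, 23.9, 112.1]
tcp_rot: [-3.141, 0.0, 1.648]
contact_force: [0.6, -5.0, -1.7]
opening: 0.391
grasp_force: 46.9
```

```bash
python3 st.py
```

```text
6.65 F [ 0.6 -5.  -1.7] M [-0.85  0.06  0.06] 0.391 46.9 [464.3  23.9 112.1] 1.648 q6 -0.03
```

Call:
carry_out --targets '[{"dp": [0, 0, 0], "yaw": 0}, {"dp": [0, 0, 0], "yaw": 0}, {"dp": [0, 0, 0], "yaw": 0}]' --fingers -0.175 --grip_force 25

```text
clock: 7.02
eef_pos: [464.7, 24.4, 112.0]
tcp_rot: [3.141, -0.0, 1.648]
contact_force: [-0.3, 0.3, -0.2]
opening: 0.413
grasp_force: 0.0
```

```bash
python3 st.py
```

```text
7.025 F [-0.3  0.3 -0.2] M [-0.   -0.02 -0.03] 0.413 0.0 [464.7  24.4 112. ] 1.648 q6 -0.03
```

Call:
carry_out --targets '[{"dp": [0, 0, 0], "yaw": -1.5}, {"dp": [0, 0, 0], "yaw": -3}, {"dp": [0, 0, 0], "yaw": -4.5}, {"dp": [0, 0, 0], "yaw": -6}, {"dp": [0, 0, 0], "yaw": -7.5}, {"dp": [0, 0, 0], "yaw": -9}, {"dp": [0, 0, 0], "yaw": -10.5}, {"dp": [0, 0, 0], "yaw": -12}, {"dp": [0, 0, 0], "yaw": -12}]'

```text
clock: 8.15
eef_pos: [464.9, 24.2, 111.9]
tcp_rot: [3.141, 0.0, 1.858]
contact_force: [0.2, -0.7, 0.0]
opening: 0.41
grasp_force: 0.0
```

```bash
python3 st.py
```

```text
8.15 F [ 0.2 -0.7  0. ] M [ 0.    0.04 -0.01] 0.41 0.0 [464.9  24.2 111.9] 1.858 q6 -0.24
```

Call:
carry_out --targets '[{"dp": [0, 0, 0], "yaw": -1.5}, {"dp": [0, 0, 0], "yaw": -3}, {"dp": [0, 0, 0], "yaw": -4.5}, {"dp": [0, 0, 0], "yaw": -6}, {"dp": [0, 0, 0], "yaw": -6}]'

```text
clock: 8.78
eef_pos: [464.5, 24.2, 111.7]
tcp_rot: [-3.141, -0.0, 1.963]
contact_force: [-0.5, -0.3, -0.2]
opening: 0.41
grasp_force: 0.3
```

```bash
python3 st.py
```

```text
8.775 F [-0.5 -0.3 -0.2] M [0.04 0.11 0.01] 0.41 0.3 [464.5  24.2 111.7] 1.963 q6 -0.34
```

Call:
carry_out --targets '[{"dp": [0, 0, 0], "yaw": -1.5}, {"dp": [0, 0, 0], "yaw": -3}, {"dp": [0, 0, 0], "yaw": -4.5}, {"dp": [0, 0, 0], "yaw": -6}, {"dp": [0, 0, 0], "yaw": -6}]'

```text
clock: 9.4
eef_pos: [464.7, 24.1, 111.8]
tcp_rot: [3.141, 0.0, 2.067]
contact_force: [-0.6, -1.5, -0.6]
opening: 0.411
grasp_force: 15.3
```

```bash
python3 st.py
```

```text
9.4 F [-0.6 -1.5 -0.6] M [-0.19  0.12 -0.6 ] 0.411 15.3 [464.7  24.1 111.8] 2.067 q6 -0.45
```

Call:
carry_out --targets '[{"dp": [0, 0, 0], "yaw": -1.5}, {"dp": [0, 0, 0], "yaw": -3}, {"dp": [0, 0, 0], "yaw": -4.5}, {"dp": [0, 0, 0], "yaw": -6}, {"dp": [0, 0, 0], "yaw": -6}]'

```text
clock: 10.02
eef_pos: [464.8, 24.4, 111.9]
tcp_rot: [3.141, -0.0, 2.171]
contact_force: [-0.1, 3.8, 1.7]
opening: 0.413
grasp_force: 40.5
```

```bash
python3 st.py
```

```text
10.025 F [-0.1  3.8  1.7] M [ 0.54  0.08 -1.93] 0.413 40.5 [464.8  24.4 111.9] 2.171 q6 -0.55
```

Call:
carry_out --targets '[{"dp": [0, 0, 0], "yaw": 4}, {"dp": [0, 0, 0], "yaw": 7}, {"dp": [0, 0, 0], "yaw": 7}]'

```text
clock: 10.4
eef_pos: [464.7, 23.8, 111.8]
tcp_rot: [-3.141, 0.001, 2.052]
contact_force: [0.2, -1.3, 1.0]
opening: 0.412
grasp_force: 20.0
```

Call:
carry_out --targets '[{"dp": [0, 0, 0], "yaw": 0}, {"dp": [0, 0, 0], "yaw": 0}, {"dp": [0, 0, -20], "yaw": 0}, {"dp": [0, 0, -45], "yaw": 0}, {"dp": [0, 0, -70], "yaw": 0}, {"dp": [0, 0, -75], "yaw": 0}, {"dp": [0, 0, -75], "yaw": 0}, {"dp": [0, 0, -75], "yaw": 0}]' --fingers 0.3

```text
clock: 11.4
eef_pos: [464.0, 24.2, 185.8]
tcp_rot: [-3.14, -0.001, 2.05]
contact_force: [-0.6, 0.2, 0.8]
opening: 0.653
grasp_force: 0.0
```

```bash
python3 st.py
python3 - <<'E'
from rig import r
from h import *
import json
c=r.get_calibration("wrist"); a=r.grab_frame("wrist")[:,:,::-1]
json.dump({k:(v.tolist() if hasattr(v,'tolist') else v) for k,v in c.items()},open("w2.json","w"))
for h in (0,8.5): print(h,proj(c,[[464.5,24.3,122+h]]), proj(c,[[464.5,24.3,92+h]]))
b=r.grab_frame("side")[:,:,::-1]; cs=r.get_calibration("side")
for h in (0,8.5): print(h,proj(cs,[[464.5,24.3,122+h],[464.5,24.3,98+h]]))
u=cv2.resize(a,(480,360)); v=cv2.resize(b[205:295,240:320],(320,360),interpolation=cv2.INTER_CUBIC)
cv2.imwrite("pics/v2.png",np.hstack([u,v]))
E
```

```text
11.4 F [-0.6  0.2  0.8] M [-0.    0.03  0.01] 0.653 0.0 [464.   24.2 185.8] 2.05 q6 -0.43
0 [[321.74090933 257.22974706]] [[321.4027736 242.0315432]]
8.5 [[321.85404544 262.31488157]] [[321.49009609 245.95643159]]
0 [[270.81843376 219.06889676]
 [271.3589935  229.87670811]]
8.5 [[270.62425466 215.18652998]
 [271.1688341  226.07471027]]
```

View pics/v2.png

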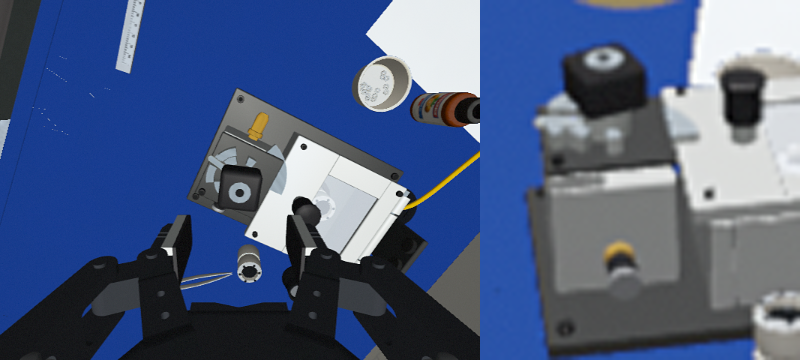

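The wrist and side views show the knob top at the predicted home height: wrist row 257 and side row 219.5, where riding on a land would give 262 and 215. So it has snapped home in the vent notch and I can regrasp.

Call:
carry_out --targets '[{"dp": [0, 0, 20], "yaw": -2}, {"dp": [0, 0, 45], "yaw": -2}, {"dp": [0, 0, 65], "yaw": -2}, {"dp": [0, 0, 77], "yaw": -2}, {"dp": [0, 0, 82], "yaw": -2}, {"dp": [0, 0, 82], "yaw": -2}, {"dp": [0, 0, 82], "yaw": -2}]'

```text
clock: 12.38
eef_pos: [465.1, 24.2, 105.3]
tcp_rot: [3.141, 0.0, 2.085]
contact_force: [-0.0, 0.3, -0.5]
opening: 0.651
grasp_force: 0.0
```

Call:
carry_out --targets '[{"dp": [0, 0, 0], "yaw": 0}, {"dp": [0, 0, 0], "yaw": 0}, {"dp": [0, 0, 0], "yaw": 0}, {"dp": [0, 0, 0], "yaw": 0}, {"dp": [0, 0, 0], "yaw": 0}]' --fingers -0.5 --grip_force 45

```text
clock: 13.0
eef_pos: [464.7, 24.0, 105.6]
tcp_rot: [3.141, 0.0, 2.085]
contact_force: [-2.7, -2.0, 9.0]
opening: 0.422
grasp_force: 40.4
```

```bash
python3 st.py
```

```text
13.0 F [-2.7 -2.   9. ] M [-0.29  0.52 -0.05] 0.422 40.4 [464.7  24.  105.6] 2.085 q6 -0.46
```

Call:
carry_out --targets '[{"dp": [0, 0, -2], "yaw": 0}, {"dp": [0, 0, -4], "yaw": 0}, {"dp": [0, 0, -6], "yaw": 0}, {"dp": [0, 0, -8], "yaw": 0}, {"dp": [0, 0, -10], "yaw": 0}, {"dp": [0, 0, -12], "yaw": 0}, {"dp": [0, 0, -12], "yaw": 0}, {"dp": [0, 0, -12], "yaw": 0}]'

```text
clock: 14.0
eef_pos: [464.5, 24.1, 116.7]
tcp_rot: [-3.141, 0.0, 2.085]
contact_force: [1.4, -3.0, -10.2]
opening: 0.419
grasp_force: 42.1
```

```bash
python3 st.py
```

```text
14.0 F [  1.4  -3.  -10.2] M [-0.58 -0.25  0.  ] 0.419 42.1 [464.5  24.1 116.7] 2.085 q6 -0.46
```

Call:
carry_out --targets '[{"dp": [0, 0, -1], "yaw": 0}, {"dp": [0, 0, -1.2], "yaw": -3}, {"dp": [0, 0, -1.2], "yaw": -6}, {"dp": [0, 0, -1.2], "yaw": -9}, {"dp": [0, 0, -1.2], "yaw": -12}, {"dp": [0, 0, -1.2], "yaw": -12}]'

```text
clock: 14.75
eef_pos: [464.7, 24.2, 118.0]
tcp_rot: [3.142, 0.0, 2.294]
contact_force: [2.6, -3.1, -11.7]
opening: 0.413
grasp_force: 42.0
```

```bash
python3 st.py
```

```text
14.75 F [  2.6  -3.1 -11.7] M [-0.54 -0.38  0.06] 0.413 42.0 [464.7  24.2 118. ] 2.294 q6 -0.67
```

Call:
carry_out --targets '[{"dp": [0, 0, 0], "yaw": -4}, {"dp": [0, 0, 0], "yaw": -9}, {"dp": [0, 0, 0], "yaw": -15}, {"dp": [0, 0, 0], "yaw": -21}, {"dp": [0, 0, 0], "yaw": -27}, {"dp": [0, 0, 0], "yaw": -33}, {"dp": [0, 0, 0], "yaw": -39}, {"dp": [0, 0, 0], "yaw": -44}, {"dp": [0, 0, 0], "yaw": -47}, {"dp": [0, 0, 0], "yaw": -47}]'

```text
clock: 16.0
eef_pos: [465.1, 24.7, 118.1]
tcp_rot: [3.141, 0.001, 3.113]
contact_force: [3.4, 1.5, -11.9]
opening: 0.41
grasp_force: 42.1
```

Call:
carry_out --targets '[{"dp": [0, 0, 1.5], "yaw": 0}, {"dp": [0, 0, 3], "yaw": 0}, {"dp": [0, 0, 4.5], "yaw": 0}, {"dp": [0, 0, 4.5], "yaw": 0}, {"dp": [0, 0, 4.5], "yaw": 0}]'

```text
clock: 16.62
eef_pos: [465.2, 24.6, 114.0]
tcp_rot: [3.141, 0.001, 3.113]
contact_force: [1.8, 5.3, -2.8]
opening: 0.417
grasp_force: 43.3
```

```bash
python3 st.py
```

```text
16.625 F [ 1.8  5.3 -2.8] M [ 0.88 -0.29 -0.03] 0.417 43.3 [465.2  24.6 114. ] 3.113 q6 -1.49
```

Call:
carry_out --targets '[{"dp": [0, 0, 0], "yaw": 0}, {"dp": [0, 0, 0], "yaw": 0}, {"dp": [0, 0, 0], "yaw": 0}]' --fingers -0.16 --grip_force 25

```text
clock: 17.0
eef_pos: [465.2, 24.6, 114.0]
tcp_rot: [3.141, 0.001, 3.113]
contact_force: [2.7, 4.8, -3.6]
opening: 0.419
grasp_force: 30.7
```

```bash
python3 st.py
```

```text
17.0 F [ 2.7  4.8 -3.6] M [ 0.87 -0.26 -0.03] 0.419 30.7 [465.2  24.6 114. ] 3.113 q6 -1.49
```

Call:
carry_out --targets '[{"dp": [0, 0, 0], "yaw": 0}, {"dp": [0, 0, 0], "yaw": 0}, {"dp": [0, 0, 0], "yaw": 0}]' --fingers -0.13

```text
clock: 17.38
eef_pos: [464.5, 24.3, 113.7]
tcp_rot: [3.141, -0.0, 3.114]
contact_force: [-0.5, 5.2, 1.1]
opening: 0.434
grasp_force: 2.5
```

Call:
carry_out --targets '[{"dp": [0, 0, 0], "yaw": -1.5}, {"dp": [0, 0, 0], "yaw": -3}, {"dp": [0, 0, 0], "yaw": -4.5}, {"dp": [0, 0, 0], "yaw": -6}, {"dp": [0, 0, 0], "yaw": -7.5}, {"dp": [0, 0, 0], "yaw": -9}, {"dp": [0, 0, 0], "yaw": -10.5}, {"dp": [0, 0, 0], "yaw": -12}, {"dp": [0, 0, 0], "yaw": -12}]'

```text
clock: 18.5
eef_pos: [464.7, 24.0, 113.5]
tcp_rot: [-3.141, 0.0, -2.959]
contact_force: [0.7, 0.2, 0.0]
opening: 0.434
grasp_force: 0.0
```

```bash
python3 st.py
```

```text
18.5 F [0.7 0.2 0. ] M [-0.   -0.04  0.01] 0.434 0.0 [464.7  24.  113.5] -2.959 q6 -1.7
```

Call:
carry_out --targets '[{"dp": [0, 0, 0], "yaw": -1.5}, {"dp": [0, 0, 0], "yaw": -3}, {"dp": [0, 0, 0], "yaw": -4.5}, {"dp": [0, 0, 0], "yaw": -6}, {"dp": [0, 0, 0], "yaw": -6}]'

```text
clock: 19.12
eef_pos: [464.7, 24.2, 113.5]
tcp_rot: [3.142, 0.0, -2.854]
contact_force: [0.1, 1.3, 0.3]
opening: 0.437
grasp_force: 0.3
```

```bash
python3 st.py
```

```text
19.125 F [0.1 1.3 0.3] M [ 0.1  -0.06  0.01] 0.437 0.3 [464.7  24.2 113.5] -2.854 q6 -1.81
```

Call:
carry_out --targets '[{"dp": [0, 0, 0], "yaw": -1.5}, {"dp": [0, 0, 0], "yaw": -3}, {"dp": [0, 0, 0], "yaw": -4.5}, {"dp": [0, 0, 0], "yaw": -6}, {"dp": [0, 0, 0], "yaw": -6}]'

```text
clock: 19.75
eef_pos: [465.1, 24.6, 113.6]
tcp_rot: [3.141, 0.001, -2.749]
contact_force: [1.9, 4.6, -0.7]
opening: 0.435
grasp_force: 2.1
```

```bash
python3 st.py
```

```text
19.75 F [ 1.9  4.6 -0.7] M [ 0.78 -0.4  -0.13] 0.435 2.1 [465.1  24.6 113.6] -2.749 q6 -1.91
```

Call:
carry_out --targets '[{"dp": [0, 0, 0], "yaw": -1.5}, {"dp": [0, 0, 0], "yaw": -3}, {"dp": [0, 0, 0], "yaw": -4.5}, {"dp": [0, 0, 0], "yaw": -4.5}]'

```text
clock: 20.25
eef_pos: [465.6, 25.0, 113.7]
tcp_rot: [3.141, 0.002, -2.673]
contact_force: [3.3, 7.2, -1.4]
opening: 0.436
grasp_force: 18.2
```

```bash
python3 st.py
```

```text
20.25 F [ 3.3  7.2 -1.4] M [ 1.14 -0.62 -0.89] 0.436 18.2 [465.6  25.  113.7] -2.673 q6 -1.99
```

Call:
carry_out --targets '[{"dp": [0, 0, 0], "yaw": 4}, {"dp": [0, 0, 0], "yaw": 8}, {"dp": [0, 0, 0], "yaw": 8}]'

```text
clock: 20.62
eef_pos: [464.4, 24.0, 113.4]
tcp_rot: [-3.141, -0.001, -2.81]
contact_force: [0.6, 0.2, 0.5]
opening: 0.438
grasp_force: 0.3
```

Call:
carry_out --targets '[{"dp": [0, 0, 0], "yaw": 0}, {"dp": [0, 0, 0], "yaw": 0}, {"dp": [0, 0, -20], "yaw": 0}, {"dp": [0, 0, -45], "yaw": 0}, {"dp": [0, 0, -70], "yaw": 5}, {"dp": [0, 0, -75], "yaw": 10}, {"dp": [0, 0, -75], "yaw": 17}, {"dp": [0, 0, -75], "yaw": 17}]' --fingers 0.3

```text
clock: 21.62
eef_pos: [464.6, 24.1, 188.6]
tcp_rot: [-3.142, 0.0, -3.107]
contact_force: [-0.2, -0.1, -0.2]
opening: 0.65
grasp_force: 0.0
```

```bash
python3 st.py
python3 - <<'E'
from rig import r
from h import *
import json
c=r.get_calibration("wrist"); a=r.grab_frame("wrist")[:,:,::-1]
json.dump({k:(v.tolist() if hasattr(v,'tolist') else v) for k,v in c.items()},open("w3.json","w"))
for h in (0,8.5): print(h,proj(c,[[464.5,24.3,122+h]]))
print(proj(c,[[531,26.5,105.5]]))
b=r.grab_frame("side")[:,:,::-1]
u=cv2.resize(a,(480,360)); v=cv2.resize(b[205:295,240:320],(320,360),interpolation=cv2.INTER_CUBIC)
cv2.imwrite("pics/v3.png",np.hstack([u,v]))
E
```

```text
21.625 F [-0.2 -0.1 -0.2] M [0.01 0.02 0.01] 0.65 0.0 [464.6  24.1 188.6] -3.107 q6 -1.56
0 [[319.47725777 257.66619287]]
8.5 [[319.53499088 262.70319723]]
[[318.95100426 336.89896098]]
```

View pics/v3.png

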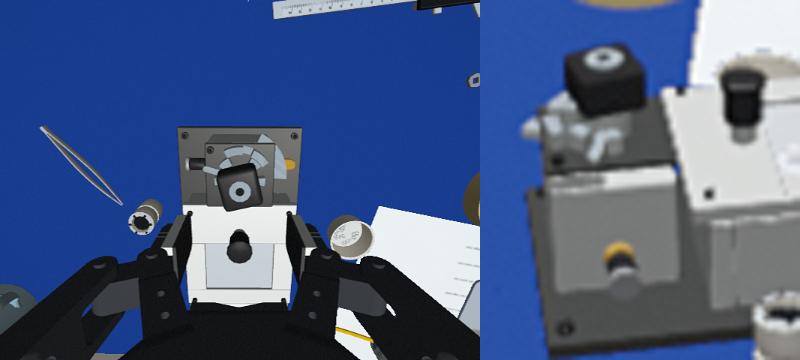

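The knob top is again at the home height (wrist row 256, side row 219.5), and the quadrant has swung clear of the lid edge. The lid knob is lined up straight behind it, so I'll move over and take it.

Call:
carry_out --targets '[{"dp": [-20, 0, 0], "yaw": 0}, {"dp": [-45, 0, 0], "yaw": 0}, {"dp": [-62, 0, 10], "yaw": 0}, {"dp": [-67, 0, 30], "yaw": 0}, {"dp": [-67, 0, 55], "yaw": 0}, {"dp": [-67, 0, 77], "yaw": 0}, {"dp": [-67, 0, 92], "yaw": 0}, {"dp": [-67, 0, 99], "yaw": 0}, {"dp": [-67, 0, 100], "yaw": 0}, {"dp": [-67, 0, 100], "yaw": 0}]'

```text
clock: 22.98
eef_pos: [532.0, 26.4, 89.0]
tcp_rot: [3.142, 0.001, -3.108]
contact_force: [0.1, -0.8, -0.0]
opening: 0.652
grasp_force: 0.0
```

Call:
carry_out --targets '[{"dp": [0, 0, 0], "yaw": 0}, {"dp": [0, 0, 0], "yaw": 0}, {"dp": [0, 0, 0], "yaw": 0}, {"dp": [0, 0, 0], "yaw": 0}, {"dp": [0, 0, 0], "yaw": 0}, {"dp": [0, 0, 0], "yaw": 0}]' --fingers -0.7 --grip_force 25

```text
clock: 23.72
eef_pos: [531.9, 26.9, 89.1]
tcp_rot: [3.141, 0.001, -3.108]
contact_force: [-1.1, 5.2, 6.1]
opening: 0.271
grasp_force: 24.3
```

```bash
python3 st.py
python3 - <<'E'
import numpy as np
for h in (28.5,37.5):
  a=np.pi-np.arctan(h/96);R=np.hypot(96,h)
  for t in np.r_[np.arange(.05,1.8,.05),1.78]: print(h,round(t,2),(-(R*np.cos(a-t)+96)).round(1),(-(R*np.sin(a-t)-h)).round(1))
E
```

```text
23.725 F [-1.1  5.2  6.1] M [ 0.73  0.22 -0.01] 0.271 24.3 [531.9  26.9  89.1] -3.108 q6 -1.56
28.5 0.05 -1.5 -4.8
28.5 0.1 -3.3 -9.4
28.5 0.15 -5.3 -14.0
28.5 0.2 -7.6 -18.5
28.5 0.25 -10.0 -22.9
28.5 0.3 -12.7 -27.1
28.5 0.35 -15.6 -31.2
28.5 0.4 -18.7 -35.1
28.5 0.45 -22.0 -38.9
28.5 0.5 -25.4 -42.5
28.5 0.55 -29.1 -46.0
28.5 0.6 -32.9 -49.2
28.5 0.65 -36.8 -52.3
28.5 0.7 -40.9 -55.1
28.5 0.75 -45.2 -57.8
28.5 0.8 -49.6 -60.2
28.5 0.85 -54.1 -62.4
28.5 0.9 -58.7 -64.4
28.5 0.95 -63.3 -66.2
28.5 1.0 -68.1 -67.7
28.5 1.05 -73.0 -69.0
28.5 1.1 -77.9 -70.0
28.5 1.15 -82.8 -70.8
28.5 1.2 -87.8 -71.3
28.5 1.25 -92.8 -71.6
28.5 1.3 -97.8 -71.6
28.5 1.35 -102.8 -71.4
28.5 1.4 -107.8 -70.9
28.5 1.45 -112.7 -70.2
28.5 1.5 -117.6 -69.3
28.5 1.55 -122.5 -68.1
28.5 1.6 -127.3 -66.6
28.5 1.65 -132.0 -64.9
28.5 1.7 -136.6 -63.0
28.5 1.75 -141.2 -60.9
28.5 1.78 -143.8 -59.5
37.5 0.05 -2.0 -4.8
37.5 0.1 -4.2 -9.4
37.5 0.15 -6.7 -13.9
37.5 0.2 -9.4 -18.3
37.5 0.25 -12.3 -22.6
37.5 0.3 -15.4 -26.7
37.5 0.35 -18.7 -30.6
37.5 0.4 -22.2 -34.4
37.5 0.45 -25.9 -38.0
37.5 0.5 -29.7 -41.4
37.5 0.55 -33.8 -44.6
37.5 0.6 -37.9 -47.7
37.5 0.65 -42.3 -50.5
37.5 0.7 -46.7 -53.0
37.5 0.75 -51.3 -55.4
37.5 0.8 -56.0 -57.5
37.5 0.85 -60.8 -59.4
37.5 0.9 -65.7 -61.0
37.5 0.95 -70.7 -62.4
37.5 1.0 -75.7 -63.5
37.5 1.05 -80.8 -64.4
37.5 1.1 -85.9 -65.1
37.5 1.15 -91.0 -65.4
37.5 1.2 -96.2 -65.6
37.5 1.25 -101.3 -65.4
37.5 1.3 -106.5 -65.0
37.5 1.35 -111.6 -64.4
37.5 1.4 -116.6 -63.5
37.5 1.45 -121.7 -62.3
37.5 1.5 -126.6 -60.9
37.5 1.55 -131.5 -59.3
37.5 1.6 -136.3 -57.4
37.5 1.65 -141.0 -55.2
37.5 1.7 -145.6 -52.9
37.5 1.75 -150.0 -50.3
37.5 1.78 -152.6 -48.6
```

Call:
carry_out --targets '[{"dp": [-1, 0.5, -2.5], "yaw": 0}, {"dp": [-2, 0.5, -4.8], "yaw": 0}, {"dp": [-4.2, 0.5, -9.4], "yaw": 0}, {"dp": [-6.7, 0.5, -13.9], "yaw": 0}, {"dp": [-9.4, 0.5, -18.3], "yaw": 0}, {"dp": [-12.3, 0.5, -22.6], "yaw": 0}, {"dp": [-15.4, 0.5, -26.7], "yaw": 0}, {"dp": [-18.7, 0.5, -30.6], "yaw": 0}, {"dp": [-22.2, 0.5, -34.4], "yaw": 0}]'

```text
clock: 24.85
eef_pos: [553.5, 27.7, 123.1]
tcp_rot: [-3.142, -0.001, -3.108]
contact_force: [-3.1, 2.8, -2.3]
opening: 0.266
grasp_force: 24.8
```

```bash
python3 st.py
```

```text
24.85 F [-3.1  2.8 -2.3] M [0.42 0.53 0.04] 0.266 24.8 [553.5  27.7 123.1] -3.108 q6 -1.56
```

Call:
carry_out --targets '[{"dp": [-3.7, 0, -3.6], "yaw": 0}, {"dp": [-7.5, 0, -7], "yaw": 0}, {"dp": [-11.6, 0, -10.2], "yaw": 0}, {"dp": [-15.7, 0, -13.3], "yaw": 0}, {"dp": [-20.1, 0, -16.1], "yaw": 0}, {"dp": [-24.5, 0, -18.6], "yaw": 0}, {"dp": [-29.1, 0, -21], "yaw": 0}, {"dp": [-33.8, 0, -23.1], "yaw": 0}, {"dp": [-38.6, 0, -25], "yaw": 0}, {"dp": [-43.5, 0, -26.6], "yaw": 0}, {"dp": [-48.5, 0, -28], "yaw": 0}, {"dp": [-53.5, 0, -29.1], "yaw": 0}]'

```text
clock: 26.35
eef_pos: [608.2, 29.4, 152.5]
tcp_rot: [-3.141, 0.001, -3.108]
contact_force: [-3.4, 1.2, 5.2]
opening: 0.263
grasp_force: 25.1
```

```bash
python3 st.py
```

```text
26.35 F [-3.4  1.2  5.2] M [0.14 0.55 0.01] 0.263 25.1 [608.2  29.4 152.5] -3.108 q6 -1.56
```

Call:
carry_out --targets '[{"dp": [-5, 0, -1.5], "yaw": 0}, {"dp": [-10, 0, -2.8], "yaw": 0}, {"dp": [-15, 0, -3.6], "yaw": 0}, {"dp": [-20.2, 0, -4], "yaw": 0}, {"dp": [-25.3, 0, -4], "yaw": 0}, {"dp": [-30.3, 0, -3.6], "yaw": 0}, {"dp": [-35.3, 0, -3], "yaw": 0}, {"dp": [-40.2, 0, -2.1], "yaw": 0}, {"dp": [-45, 0, -1], "yaw": 0}, {"dp": [-50, 0, 0.4], "yaw": 0}]'

```text
clock: 27.6
eef_pos: [657.4, 31.0, 151.5]
tcp_rot: [-3.141, -0.0, -3.108]
contact_force: [-3.5, -3.1, -9.4]
opening: 0.263
grasp_force: 25.0
```

```bash
python3 st.py
```

```text
27.6 F [-3.5 -3.1 -9.4] M [-0.3   0.62  0.06] 0.263 25.0 [657.4  31.  151.5] -3.108 q6 -1.56
```

Call:
carry_out --targets '[{"dp": [-3.5, 0, 2], "yaw": 0}, {"dp": [-7, 0, 3.7], "yaw": 0}, {"dp": [-10.5, 0, 5.3], "yaw": 0}, {"dp": [-14, 0, 6.9], "yaw": 0}, {"dp": [-17, 0, 8.4], "yaw": 0}, {"dp": [-20, 0, 10], "yaw": 0}, {"dp": [-22, 0, 11.2], "yaw": 0}, {"dp": [-22, 0, 11.2], "yaw": 0}]'

```text
clock: 28.6
eef_pos: [680.7, 31.8, 141.2]
tcp_rot: [-3.141, 0.003, -3.108]
contact_force: [2.7, -3.5, 5.7]
opening: 0.271
grasp_force: 25.8
```

```bash
python3 st.py;  python3 - <<'E'
from rig import r
import cv2
b=r.grab_frame("side")[:,:,::-1]
cv2.imwrite("pics/v4.png",cv2.resize(b[120:300,240:420],(600,600),interpolation=cv2.INTER_CUBIC))
E
```

```text
28.6 F [ 2.7 -3.5  5.7] M [-0.64 -0.43  0.  ] 0.271 25.8 [680.7  31.8 141.2] -3.108 q6 -1.56
```

View pics/v4.png

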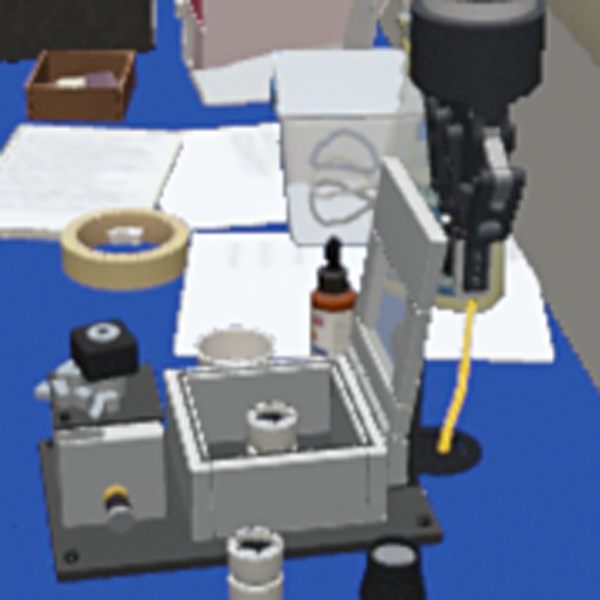

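The side view shows the lid past upright, leaning toward its rear stop, with the jaws still on the knob. The chamber is open and the cup and bottle are undisturbed. I'll ease the lid the last few millimetres.

Call:
carry_out --targets '[{"dp": [-1, 0, 0.3], "yaw": 0}, {"dp": [-2, 0, 0.6], "yaw": 0}, {"dp": [-3, 0, 1], "yaw": 0}, {"dp": [-4, 0, 1.5], "yaw": 0}, {"dp": [-4, 0, 1.5], "yaw": 0}]'

```text
clock: 29.28
eef_pos: [684.0, 32.0, 139.2]
tcp_rot: [-3.141, 0.001, -3.108]
contact_force: [2.7, -4.0, 4.0]
opening: 0.268
grasp_force: 25.7
```

```bash
python3 st.py
```

```text
29.275 F [ 2.7 -4.   4. ] M [-0.61 -0.32 -0.03] 0.268 25.7 [684.   32.  139.2] -3.108 q6 -1.56
```

Call:
carry_out --targets '[{"dp": [-1, 0, 0.6], "yaw": 0}, {"dp": [-2, 0, 1.2], "yaw": 0}, {"dp": [-3, 0, 1.8], "yaw": 0}, {"dp": [-4, 0, 2.4], "yaw": 0}, {"dp": [-4, 0, 2.4], "yaw": 0}]'

```text
clock: 29.9
eef_pos: [686.0, 32.0, 137.7]
tcp_rot: [-3.141, -0.003, -3.108]
contact_force: [-7.5, -5.4, 16.9]
opening: 0.266
grasp_force: 26.3
```

```bash
python3 st.py
```

```text
29.9 F [-7.5 -5.4 16.9] M [-0.72  1.27 -0.01] 0.266 26.3 [686.   32.  137.7] -3.108 q6 -1.56
```

Fx has reversed and Fz has jumped, so the lid is on its stop. I'll ease off, release slowly and retreat upward.

Call:
carry_out --targets '[{"dp": [0.7, 0, -0.8], "yaw": 0}, {"dp": [1.3, 0, -1.5], "yaw": 0}, {"dp": [1.3, 0, -1.5], "yaw": 0}]'

```text
clock: 30.28
eef_pos: [685.8, 32.0, 137.9]
tcp_rot: [-3.141, -0.0, -3.108]
contact_force: [-0.2, -5.5, 4.2]
opening: 0.264
grasp_force: 25.8
```

Call:
carry_out --targets '[{"dp": [0, 0, 0], "yaw": 0}, {"dp": [0, 0, 0], "yaw": 0}, {"dp": [0, 0, 0], "yaw": 0}, {"dp": [0, 0, 0], "yaw": 0}, {"dp": [0, 0, 0], "yaw": 0}]' --fingers 0.1

```text
clock: 30.9
eef_pos: [685.8, 32.2, 137.9]
tcp_rot: [3.142, -0.0, -3.108]
contact_force: [1.0, 0.1, -0.5]
opening: 0.55
grasp_force: 0.0
```

Call:
carry_out --targets '[{"dp": [0, 0, -10], "yaw": 0}, {"dp": [0, 0, -30], "yaw": 0}, {"dp": [0, 0, -55], "yaw": 0}, {"dp": [0, 0, -80], "yaw": 0}, {"dp": [0, 0, -105], "yaw": 0}, {"dp": [0, 0, -120], "yaw": 0}, {"dp": [0, 0, -120], "yaw": 0}, {"dp": [0, 0, -120], "yaw": 0}]'

```text
clock: 31.9
eef_pos: [685.4, 32.1, 257.2]
tcp_rot: [-3.142, -0.001, -3.108]
contact_force: [-0.2, -0.1, 0.7]
opening: 0.552
grasp_force: 0.0
```

```bash
python3 st.py;  python3 - <<'E'
from rig import r
import cv2
b=r.grab_frame("side")[:,:,::-1]
cv2.imwrite("pics/v5.png",cv2.resize(b[120:360,240:420],(450,600),interpolation=cv2.INTER_CUBIC))
E
```

```text
31.9 F [-0.2 -0.1  0.7] M [-0.02  0.02  0.  ] 0.552 0.0 [685.4  32.1 257.2] -3.108 q6 -1.56
```

View pics/v5.png

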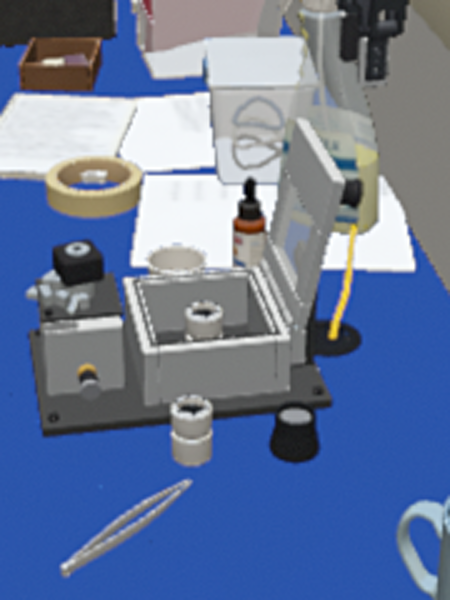

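The lid rests back on its stop by itself, with its edge running from about (300,330) to (335,170). The gripper is clear, and the valve, loupe, tweezers, cup and bottle stand as they were.

```bash
python3 -c "
from rig import r
print(r.sign_off())"
```

```text
the job is handed in; nothing more can be done
None
```

The job is handed in at about 32 s on the clock: the knob snapped home in the vent notch and then in the open notch, and the lid was eased back onto its stop. The loose things round the chamber were not disturbed.

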